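# Load the last specimen plate and clip the carrier's cover on

## Task

Take the metal specimen plate from the leaning stand and stand it on edge in the free slot of the three-slot carrier. Then fetch the clip-on cover from the bench, press it down squarely onto the carrier until both ends snap home and it sits fully down, and finish while still holding on to it and pressing it down firmly, without letting go. Leave the other two plates in their slots and do not disturb the things lying around.

Things in the scene. Friction and masses are not known exactly. Their poses are not given: they have to be found in the camera images.
- plate: The plate to move: aluminium, round brown specimen on each face, 70 mm wide (x), 8 thick (y), 78 high (z), 0.12 kg. Origin: middle of its bottom edge; z runs up in the plate. It starts in the leaning stand, tilted 0.35 rad from vertical, top leaning towards the robot; only its lower 34 mm are backed by the stand, above that both faces are free. It slides out along its own z.
- stand: Black stand fixed to the bench, foot 76 x 62 mm, in which the plate leans. Origin: middle of the foot's underside, below the plate's bottom edge (16 mm up). The plate leans towards the stand's +y. Front lip 7 mm high.
- carrier: Grey carrier fixed to the bench. Origin: centre of its underside, on the bench. Block 100 (x) by 228 (y) by 35 mm high with three slots at y = -38, 0, 38 mm, each 80 mm long in x, 12 wide in y, floor 10 mm above the bench, mouth chamfered 4 mm. Two plates stand in two slots, tops at 88 mm.
- pad: Black rubber pad 66 x 9 x 2 mm lying on the floor of the free slot (its underside, the origin, 10 mm above the bench), so it tells which slot is free. The plate stands on it, bottom edge 12 mm above the bench, top at 90 mm. Same axes as the carrier.
- plate_a: One of two plates already in the carrier, same shape and axes as the plate to move; origin at the middle of its bottom edge.
- plate_b: The other plate already in the carrier; the same.
- cover: Grey clip-on cover, 0.10 to 0.18 kg. Origin: centre of the underside of its panel, z up. Panel 60 (x) by 176 (y) by 5 mm. It starts standing on its two legs, origin 29 mm above the bench. It goes on with y along the carrier's y, either way round. In place over the carrier, the beads meet the lips with the origin about 107 mm above the bench; see cover_bead.
- eraser: Bystander: dark eraser 45 x 24 x 14 mm, origin under its centre.
- loupe: Bystander: black eye loupe 38 mm across, 36 mm high, origin under its centre.
- jar: Bystander: glass sample jar 48 mm across, 65 mm high, origin under its centre.
- pencil_cup: Bystander: dark steel cup 72 mm across, 90 mm high, origin under its centre.
- seat (a point): Carrier's centre at the height of the tops of its two end walls, 95 mm above the bench: the cover's origin lies here when fully home. The walls are 8 mm thick, 60 mm wide in x, centred at y = -74 and 74 mm of the carrier; the cover's panel lands on them.
- catch_lip (a point): Middle of the round lip (5 mm radius, along x) of one of the two steel spring catches, outside the end walls at y = -90.5 and 90.5 mm of the carrier, 75.5 mm above the bench. The lips give way outwards. The cover's legs go down between wall and lip.
- cover_rib (a point): Middle of the top of the cover's grip rib, 39 mm above the cover's origin. The rib is 44 mm long (cover's x), 12 mm thick (y) and stands 34 mm above the panel.
- cover_bead (a point): Centre of the bead (3 mm radius, along x) at the foot of one of the cover's two legs, at y = -85 and 85 mm, 26 mm below its origin; legs 40 mm wide, 4.5 thick (y 80.5 to 85). Pressing: the push rises to 10 to 18 N, drops suddenly as the beads pass the lips (origin near 101 mm; the lips then pull it down) and rises again when the panel lands at 95 mm.
There are look-alikes about, which are no part of the job. What is shaped like the plate but purple is not meant. Leave any green look-alike of the cover alone.

How it is judged (in metres and radians):
On the way, in this order (a step that is already met when the one before it is completed fails the run):
1. the plate stands on edge in the free slot, let go (z of plate in the frame of pad between -0.002 and 0.006 m and horizontal distance between plate and pad below 0.008 m and angle between plate's own z axis and vertical below 0.25 rad and contact force between the fingers and plate below 0.1 N and height (world z) of cover below 0.05 m), for 0.2 s.
2. the cover is snapped down onto the carrier (z of cover in the frame of carrier between 0.09 and 0.0975 m and horizontal distance between cover and carrier below 0.01 m and angle between the y axis of cover and the y axis of carrier, either way round below 0.1 rad and angle between cover's own z axis and vertical below 0.025 rad), for 0.2 s.
At the end, for the whole second after the job is handed in: Cover snapped on: origin at most 97.5 mm over the carrier's underside (95 is home), within 10 mm of centre, 0.1 rad parallel, 0.025 rad level; fingers hold it (over 2 N) and it bears on the carrier with over 4 N; the plate stands within 8 mm of the pad; the other plates still in their slots (all of step 2 and contact force between cover and carrier above 4 N and contact force between the fingers and cover above 2 N and horizontal distance between plate and pad below 0.008 m and z of plate in the frame of pad below 0.006 m and angle between each of plate, plate_a, plate_b's own z axis and vertical below 0.25 rad and z of each of plate_a, plate_b in the frame of carrier below 0.015 m and linear speed of cover below 0.02 m/s); the arm keeps its last pose, push and grip.
It fails at once if one of the other two plates is pulled out of its slot (distance of any of plate_a, plate_b from where it was at the start of the episode above 0.015 m).
It fails at once if a bystander is disturbed (moved more than 25 mm) (distance of any of eraser, loupe, jar, pencil_cup from where it was at the start of the episode above 0.025 m).
It also fails if it takes over 72 s, if anything falls off the work surface, if the arm or the gripper's body presses on something with over 40 N, if the wrist force passes 120 N, or if a joint passes its speed limit or range.

## Robot

A 6-joint arm with a two-finger parallel gripper is mounted at the origin on the work surface. World frame = base frame: x ahead of the robot, y to its left, z up, the work surface at z = 0. Lengths are in m, angles in degrees, forces in N, time in s.
With the tool pointing down it reaches from about 0.4 to 0.825 m from the base axis. Payload 7 kg.
Tool frame: the origin (TCP) lies midway between the tips of the shut fingers; the grasp point (between the pads) lies 19 mm behind it; z points along the fingers, y is the direction in which the jaws open and shut (so a half turn about z gives the same grasp; the last joint's range is limited). The gripper opens to 88 mm and grips with 3 to 60 N. Pads are 19 mm wide; open, the fingers measure 130 mm over their backs; the gripper's body (78 mm by 193 mm) begins 47 mm behind the grasp point.
Start: joints at [86.121, 20.546, 0.682, 0, -70.136, -16.507], TCP at [0.235, 0.633, 0.227] pointing down, gripper open.
Joint ranges: [-176.03, 176.03], [-82.01, 121.73], [-58.28, 71.71], [-173.87, 95.51], [-174.79, -0.11], [-173.66, 173.66]. Speed limits (degrees/s): [136.94, 136.94, 172.46, 180, 180, 180].

## Interface

Orientations are given as a 3x3 rotation matrix whose columns are the frame's x, y, z axes.
In Python, from rig import robot gives the robot as it stands. Calls block until the motion is done:
- robot.goto(position, orientation): joint-space move of the TCP to a pose.
- robot.servo_line(position, ori=None, speed=0.15): straight line of the TCP; ori=None keeps the orientation; speed is the mean speed in m/s.
- robot.movej(angles): joint-space move.
- robot.move_gripper(opening): opening from 0.0 (shut) to 1.0 (fully open); the grip force is fixed at half the most; returns when the fingers have stopped.
- robot.dwell(seconds).
- robot.ik(position, orientation): joint angles nearest the present ones, or None.
- robot.grab_frame(name): name is "scene" or "top" or "wrist"; returns (picture, depth): 384x512x3 uint8, red, green, blue; 384x512 float32, m along the optical axis (not along the pixel's ray), 0 where there is no reading.
- robot.camera_info(name): a dict with "vfov" (degrees; the focal length in pixels is half the picture's height over the tangent of half this angle, whatever the lens; pixels are square), "cx", "cy" (the principal point, pixels), "view" (4x4, takes a point from world to camera coordinates); the wrist camera has in their place "T_tool_cam" (4x4, takes a point from camera to tool coordinates, whose origin is the TCP and whose axes are the flange's). Camera axes: x right, y down, z forward; pixel columns grow to the right and rows downward; lengths in m; the calibration is good to about 2 mm. A picture is of the moment at which its call begins: read the wrist's pose just before it. camera_info takes no time and is no camera call.
A pose or a line that the arm cannot do raises robot.Unreachable and nothing moves.
- robot.job_done(): hands the job in, once; it reports no verdict.
Readings, each from a call of its own:
- robot.read_t(): time.
- robot.read_qpos(): joint angles.
- robot.read_qvel(): joint speeds.
- robot.read_effort(): joint torques, N m.
- robot.read_position(): TCP position.
- robot.read_tcp_rot(): TCP orientation.
- robot.read_force(): force on the tool from outside, world axes, zero at the start.
- robot.read_ft_torque(): the same for the moment, N m.
- robot.read_grip_width(): opening from 0.0 (shut) to 1.0 (fully open).
Only numpy, scipy, OpenCV 4.12 (cv2) and the standard library are available. Lean on these libraries where they do the work, as an engineer would, in place of code of your own. Each camera call takes 0.05 s, during which the arm holds its last target.

## Working session

There is one attempt and no reset: what is moved stays moved. The work goes in short steps, each a Python script; the robot and the scene stay as the last script left them, time stands still between calls to the robot, and variables do not carry over. Pictures are saved under pics/ and viewed, and the job is handed in when it is done.

```bash
ls; mkdir -p pics
cat > h.py <<'E'
import numpy as np, cv2
from rig import robot
def save(img,n): cv2.imwrite('pics/'+n,cv2.cvtColor(img,cv2.COLOR_RGB2BGR))
def cam(name):
    i=robot.camera_info(name); f=192/np.tan(np.radians(i['vfov'])/2); return i,f
def T_of(name,i,pose=None):
    if name=='wrist':
        T=np.eye(4);T[:3,:3]=pose[1];T[:3,3]=pose[0];return T@np.array(i['T_tool_cam'])
    return np.linalg.inv(np.array(i['view']))
def cloud(name,d,pose=None):
    i,f=cam(name); v,u=np.mgrid[:384,:512]
    P=np.stack([(u-i['cx'])/f*d,(v-i['cy'])/f*d,d,np.ones_like(d)],-1)
    return (P@T_of(name,i,pose).T)[...,:3]
E
python3 - <<'E'
from h import *
print(robot.read_t(),robot.read_qpos(),robot.read_force())
for n in ['scene','top','wrist']:
    p=(np.array(robot.read_position()),np.array(robot.read_tcp_rot()))
    im,d=robot.grab_frame(n); save(im,n+'0.png'); np.savez(n+'0.npz',im=im,d=d,p=p[0],R=p[1]); print(n,robot.camera_info(n))
E
```

```text
pics
0.0 [ 8.61219707e+01  2.05909250e+01  6.33225012e-01 -1.92444158e-02
 -7.01343408e+01 -1.65073102e+01] [-0.11657551 -0.77129721  0.19832361]
scene {'vfov': 56.27001730626893, 'cx': 255.6600246001328, 'cy': 191.26601498644823, 'view': array([[-0.84479562,  0.53507642,  0.00368615,  0.4985554 ],
       [ 0.3448611 ,  0.54971907, -0.76084149, -0.09296005],
       [-0.40913469, -0.64148434, -0.6489273 ,  1.24628468],
       [ 0.        ,  0.        ,  0.        ,  1.        ]])}
top {'vfov': 44.33397961250601, 'cx': 263.13219612202215, 'cy': 189.67435248113117, 'view': array([[ 0.00849871, -0.99989106, -0.01206853, -0.03039818],
       [-0.98791903, -0.00652814, -0.15483338,  0.5776564 ],
       [ 0.15473772,  0.01323862, -0.98786688,  1.22271207],
       [ 0.        ,  0.        ,  0.        ,  1.        ]])}
wrist {'vfov': 63.79542230792961, 'cx': 255.71535856002603, 'cy': 185.10261882164795, 'T_tool_cam': array([[ 5.42450129e-04, -9.54178458e-01, -2.99237659e-01,
         8.14086151e-02],
       [ 9.99999803e-01,  6.12515787e-04, -1.40354482e-04,
         4.90686854e-04],
       [ 3.17211013e-04, -2.99237524e-01,  9.54178602e-01,
        -1.57728769e-01],
       [ 0.00000000e+00,  0.00000000e+00,  0.00000000e+00,
         1.00000000e+00]])}
```

View pics/scene0.png

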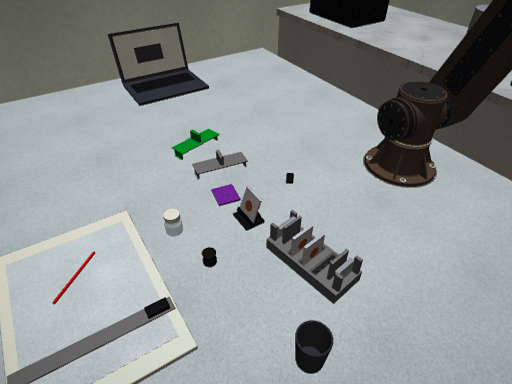

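View pics/top0.png

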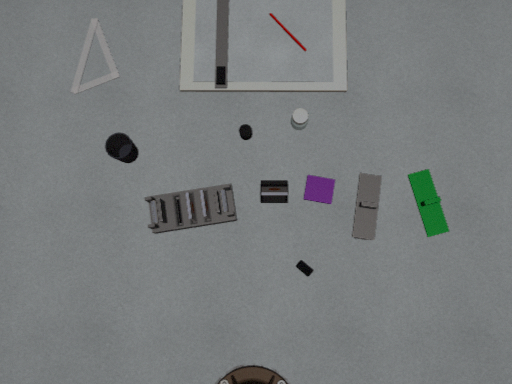

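View pics/wrist0.png

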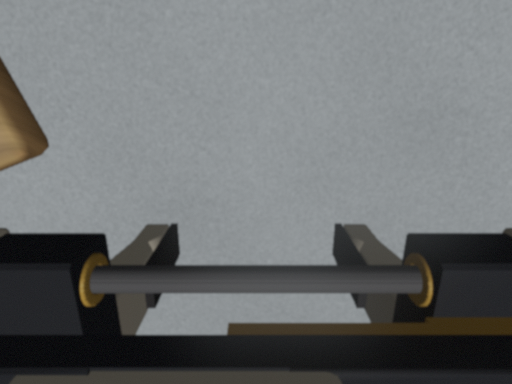

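Run:
```python
from h import *
a=np.load('top0.npz');im=a['im'];d=a['d']
c1=cv2.resize(im[170:245,135:305],None,fx=4.5,fy=4.5,interpolation=cv2.INTER_CUBIC)
save(c1,'c1.png')
save(cv2.resize(im[160:250,290:455],None,fx=4.5,fy=4.5,interpolation=cv2.INTER_CUBIC),'c2.png')
s=np.load('scene0.npz');save(cv2.resize(s['im'][180:305,220:370],None,fx=5,fy=4.8,interpolation=cv2.INTER_CUBIC),'c3.png')
P=cloud('top',d)
for n,(u,v) in dict(sheet=(100,300),jar=(300,118),cup=(120,148),loupe=(246,132),er=(305,268),purple=(320,190),cov=(367,190),green=(430,215),car=(190,228),platetop=(274,190)).items(): print(n,P[v,u].round(4))
S=cloud('scene',s['d'])
for n,(u,v) in dict(bench=(100,200),jar=(172,214),cov=(210,165),carr=(312,262),corner=(450,330)).items(): print(n,S[v,u].round(4))
```

```text
sheet [0.281  0.4108 0.0039]
jar [ 0.7718 -0.1245  0.0652]
cup [0.7011 0.3806 0.0027]
loupe [0.742  0.0231 0.0296]
er [ 0.3707 -0.1398  0.0138]
purple [ 0.5838 -0.1828  0.0077]
cov [ 0.581  -0.3075  0.0311]
green [ 0.5142 -0.4747  0.0306]
car [ 0.4768  0.1756 -0.002 ]
platetop [ 0.5734 -0.055   0.069 ]
bench [ 0.925  -0.3662 -0.0028]
jar [ 0.7802 -0.1187  0.0657]
cov [ 0.5758 -0.3044  0.0328]
carr [0.5473 0.1895 0.0356]
corner [ 0.3882  0.4744 -0.0016]
```

View pics/c1.png

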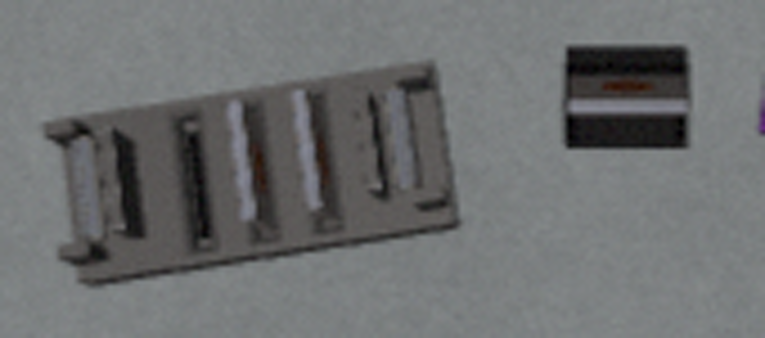

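View pics/c2.png

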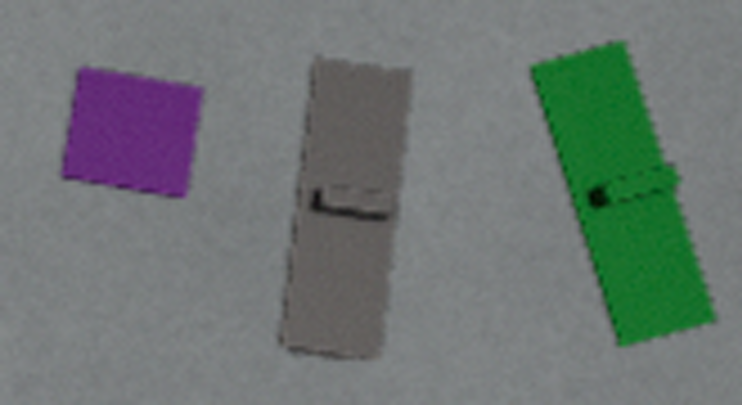

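View pics/c3.png

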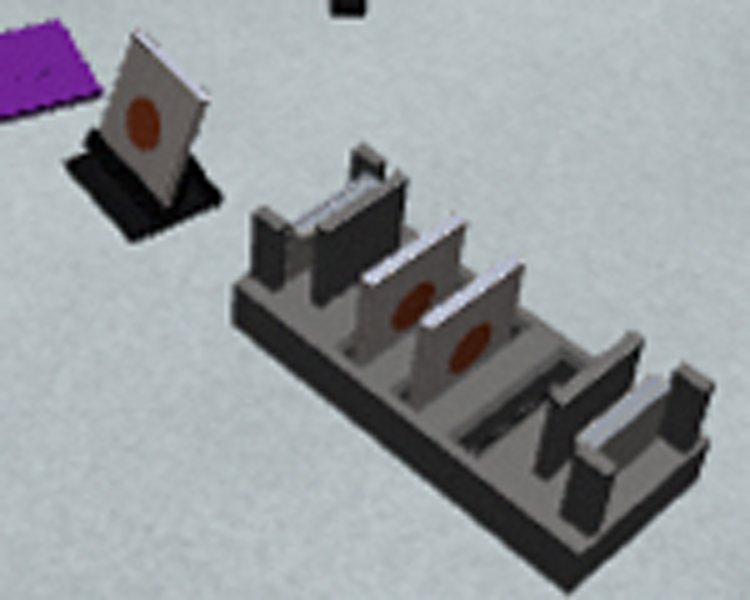

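Run:
```python
from h import *
for n in ['top','scene']:
    a=np.load(n+'0.npz');im=a['im'].astype(int);P=cloud(n,a['d']);x,y,z=P[...,0],P[...,1],P[...,2]
    ok=a['d']>0
    def rect(m,l):
        q=P[m][:,:2].astype(np.float32); print(n,l,m.sum(),[np.round(t,4) for t in cv2.minAreaRect(q*1000)],'zmed',np.median(z[m]).round(4),'mean',q.mean(0).round(4))
    car=ok&(abs(x-.53)<.12)&(abs(y-.19)<.17)
    rect(car&(z>.025)&(z<.045),'carblock')
    rect(car&(z>.015)&(z<.12),'carall')
    rect(car&(z>.08),'cartops')
    cov=ok&(abs(x-.55)<.13)&(abs(y+.31)<.08)&(im.max(-1)-im.min(-1)<60)
    rect(cov&(z>.02)&(z<.04),'covpanel')
    rect(cov&(z>.05),'covrib')
    pl=ok&(abs(x-.58)<.07)&(abs(y+.05)<.06)
    rect(pl&(z>.045),'plate')
    rect(pl&(z>.008)&(z<.09),'stand')
```

```text
top carblock 2024 [array([530.0845, 166.8769]), array([101.295 , 228.9649]), np.float64(9.4218)] zmed 0.0336 mean [0.527  0.1641]
top carall 3075 [array([529.957 , 166.8615]), array([101.4301, 228.9978]), np.float64(9.4806)] zmed 0.0352 mean [0.5273 0.164 ]
top cartops 511 [array([529.9717, 166.5422]), array([ 80.7516, 223.1817]), np.float64(9.4244)] zmed 0.0866 mean [0.5305 0.1607]
top covpanel 1349 [array([ 538.5   , -305.9362]), array([ 60.9165, 177.1183]), np.float64(81.6618)] zmed 0.0329 mean [ 0.5371 -0.3051]
top covrib 93 [array([ 538.2772, -305.6228]), array([44.7488, 12.5798]), np.float64(81.5625)] zmed 0.0655 mean [ 0.5377 -0.3048]
top plate 164 [array([570.9123, -56.8696]), array([23.0491, 71.9914]), np.float64(0.6639)] zmed 0.0824 mean [ 0.5683 -0.0559]
top stand 391 [array([580.0935, -56.7838]), array([61.9029, 74.1454]), np.float64(0.5429)] zmed 0.0286 mean [ 0.5771 -0.0555]
scene carblock 1744 [array([532.0681, 169.3563]), array([102.1495, 229.0408]), np.float64(9.5208)] zmed 0.0339 mean [0.5451 0.1893]
scene carall 3799 [array([532.1015, 169.5204]), array([102.1409, 229.4995]), np.float64(9.607)] zmed 0.0393 mean [0.5418 0.1835]
scene cartops 598 [array([531.7918, 169.5398]), array([ 80.9881, 224.5019]), np.float64(9.4217)] zmed 0.0864 mean [0.5341 0.1702]
scene covpanel 565 [array([ 540.5602, -302.2073]), array([ 67.1626, 176.7744]), np.float64(81.0889)] zmed 0.0328 mean [ 0.5447 -0.2993]
scene covrib 60 [array([ 541.3425, -300.3331]), array([45.1788, 13.55  ]), np.float64(82.3447)] zmed 0.0648 mean [ 0.5429 -0.2965]
scene plate 316 [array([573.8574, -51.0041]), array([25.8387, 73.794 ]), np.float64(0.9361)] zmed 0.07 mean [ 0.574  -0.0485]
scene stand 619 [array([587.2228, -51.389 ]), array([53.7077, 80.9987]), np.float64(2.0778)] zmed 0.0452 mean [ 0.5818 -0.0459]
```

```bash
cat >> h.py <<'E'
def Rz(z,y):
    z=np.array(z,float);z/=np.linalg.norm(z);y=np.array(y,float);y-=z*(y@z);y/=np.linalg.norm(y);return np.stack([np.cross(y,z),y,z],1)
def dirv(deg): a=np.radians(deg);return np.array([np.cos(a),np.sin(a),0])
def look(n,fn=None):
    p=(np.array(robot.read_position()),np.array(robot.read_tcp_rot()))
    im,d=robot.grab_frame(n); fn=fn or n; save(im,fn+'.png'); np.savez(fn+'.npz',im=im,d=d,p=p[0],R=p[1]); return im,d,cloud(n,d,p)
def rect(P,m,l):
    q=P[m][:,:2].astype(np.float32); print(l,m.sum(),[np.round(t,2) for t in cv2.minAreaRect(q*1000)],'zmed',np.median(P[m][:,2]).round(4))
E
python3 - <<'E'
from h import *
D=[0,0,-1]
print(robot.read_tcp_rot().round(3))
def t(l,p,R):
    q=robot.ik(p,R); print(l,None if q is None else np.round(q,1))
for s in (0,180):
    t('plate grip',[.56,-.0568,.06],Rz([np.sin(.35),0,-np.cos(.35)],dirv(0.6+s)))
    t('plate up',[.51,-.0568,.2],Rz([np.sin(.35),0,-np.cos(.35)],dirv(0.6+s)))
    t('carrier',[.524,.2044,.2],Rz(D,dirv(99.4+s)))
    t('carrier low',[.524,.2044,.06],Rz(D,dirv(99.4+s)))
    t('cover',[.5385,-.306,.05],Rz(D,dirv(-8.3+s)))
    t('cover place',[.530,.167,.13],Rz(D,dirv(99.4+s)))
E
```

```text
[[ 0.937 -0.348 -0.   ]
 [-0.348 -0.937 -0.001]
 [ 0.     0.001 -1.   ]]
plate grip None
plate up [ 20.7  -5.9 -42.2  12.1 -35.5 151.2]
carrier [  41.2   11.1  -16.     0.   -62.9 -121.8]
carrier low [  41.2   19.5  -25.5    0.   -45.  -121.8]
cover None
cover place [  37.7   14.2  -22.     0.   -53.8 -118.3]
plate grip None
plate up [ 20.7  -5.9 -42.2  12.1 -35.5 -28.8]
carrier [ 41.2  11.1 -16.    0.  -62.9  58.2]
carrier low [ 41.2  19.5 -25.5   0.  -45.   58.2]
cover [-11.6  24.7 -18.6   0.  -46.8   3.3]
cover place [ 37.7  14.2 -22.    0.  -53.8  61.7]
```

Run:
```python
from h import *
from scipy.spatial.transform import Rotation as Ro
for l in (.045,.06,.1,.15):
  for tilt in (.35,.3,.2,0):
    b=np.array([.581,-.0568,.016]); pz=np.array([-np.sin(.35),0,np.cos(.35)])
    p=b+pz*l; r=[]
    for s in (0,180):
      for roll in (-40,-20,0,20,40):
        pzt=np.array([np.sin(tilt),0,-np.cos(tilt)])
        R=Ro.from_rotvec(np.radians(roll)*np.array([np.cos(tilt),0,np.sin(tilt)])).as_matrix()@Rz(pzt,dirv(s))
        q=robot.ik(p,R); r.append(None if q is None else np.round(q,0).astype(int).tolist())
    print(l,tilt,r)
```

```text
0.045 0.35 [[28, 23, -57, 74, -46, 75], None, None, [-4, 17, -23, -37, -38, -145], [-20, 27, -12, -52, -62, -123], [28, 23, -57, 74, -46, -105], None, None, [-4, 17, -23, -37, -38, 35], [-20, 27, -12, -52, -62, 57]]
0.045 0.3 [[29, 23, -55, 69, -46, 81], [15, 14, -58, 76, -24, 90], [16, 12, -47, 19, -15, 146], [-3, 17, -22, -34, -40, -149], [-19, 27, -11, -50, -63, -127], [29, 23, -55, 69, -46, -99], [15, 14, -58, 76, -24, -90], [16, 12, -47, 19, -15, -34], [-3, 17, -22, -34, -40, 31], [-19, 27, -11, -50, -63, 53]]
0.045 0.2 [[31, 25, -50, 58, -48, 93], [22, 16, -51, 51, -30, 110], [16, 15, -37, 7, -27, 158], [-2, 19, -19, -30, -45, -156], [-18, 28, -8, -46, -66, -134], [31, 25, -50, 58, -48, -87], [22, 16, -51, 51, -30, -70], [16, 15, -37, 7, -27, -22], [-2, 19, -19, -30, -45, 24], [-18, 28, -8, -46, -66, 46]]
0.045 0 [[32, 28, -40, 42, -54, 113], [25, 22, -36, 26, -44, 134], [14, 20, -25, 0, -45, 166], [-1, 24, -13, -24, -57, -165], [-15, 31, -3, -41, -73, -147], [32, 28, -40, 42, -54, -67], [25, 22, -36, 26, -44, -46], [14, 20, -25, 0, -45, -14], [-1, 24, -13, -24, -57, 15], [-15,
[... 2836 characters left out ...]
52, 44, -39, -67], [19, 1, -41, 10, -33, -27], [-2, 6, -22, -28, -49, 22], [-20, 17, -11, -46, -70, 46]]
0.15 0.2 [[37, 14, -47, 46, -58, 104], [29, 6, -45, 34, -45, 123], [18, 4, -34, 5, -41, 159], [-2, 9, -19, -25, -54, -163], [-18, 18, -9, -44, -73, -141], [37, 14, -47, 46, -58, -76], [29, 6, -45, 34, -45, -57], [18, 4, -34, 5, -41, -21], [-2, 9, -19, -25, -54, 17], [-18, 18, -9, -44, -73, 39]]
0.15 0 [[36, 18, -38, 35, -65, 120], [27, 12, -33, 21, -57, 139], [15, 11, -23, 0, -57, 165], [-1, 14, -12, -22, -66, -170], [-15, 22, -4, -39, -80, -152], [36, 18, -38, 35, -65, -60], [27, 12, -33, 21, -57, -41], [15, 11, -23, 0, -57, -15], [-1, 14, -12, -22, -66, 10], [-15, 22, -4, -39, -80, 28]]
```

```bash
python3 - <<'E'
from h import *
D=[0,0,-1]
R=Rz(D,dirv(279.4)); p=np.array([.531,.168,.22])-.081*R[:,0]
robot.goto(p,R); robot.dwell(.2)
im,d,P=look('wrist','w_car')
R=Rz(D,dirv(180.6)); p=np.array([.575,-.055,.22])-.081*R[:,0]
robot.goto(p,R); robot.dwell(.2)
im,d,P=look('wrist','w_pl')
print(robot.read_t(),robot.read_position(),p)
E
cd pics; python3 -c "
import cv2,numpy as np
a=[cv2.imread(f) for f in('w_car.png','w_pl.png')];cv2.imwrite('j1.png',np.vstack([x[:300] for x in a]))"
```

```text
3.7833 [0.57404782 0.026442   0.22024447] [0.57415179 0.02599556 0.22      ]
```

View pics/j1.png

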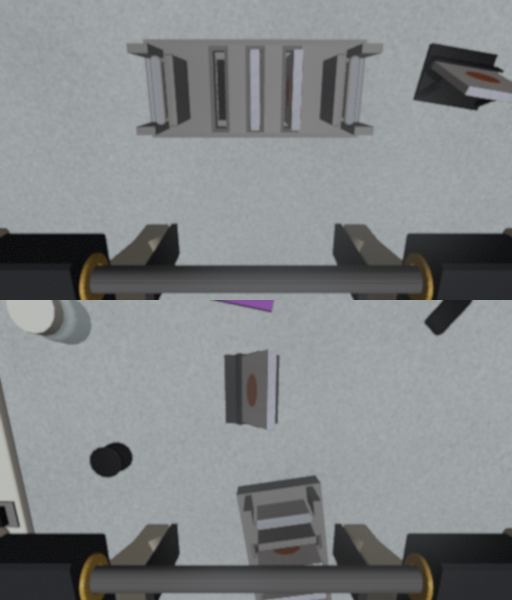

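Run:
```python
from h import *
a=np.load('w_car.npz');P=cloud('wrist',a['d'],(a['p'],a['R']));z=P[...,2]
roi=np.zeros(z.shape,bool);roi[20:150,110:400]=1
print('bench',np.median(z[160:200,200:320]))
rect(P,roi&(z>.027)&(z<.042),'block')
rect(P,roi&(z>.02),'all')
y=dirv(99.4);c=np.array([.53,.167,0]);x=dirv(9.4)
w=(P-c)@y;xx=(P-c)@x
for l,m in dict(walltop1=(w>55)).items(): pass
for l,lo,hi in(('wall+',.055,.083),('wall-',-.083,-.055),('p0',-.02,.02),('pm',-.058,-.025)):
    m=roi&(z>.082)&(w>lo)&(w<hi); rect(P,m,l); print('  y_c',w[m].min(),np.median(w[m]),w[m].max(),'x',xx[m].min(),xx[m].max())
m=roi&(z<.02)&(w>.025)&(w<.055)&(abs(xx)<.05); print('slot y',w[m].min(),np.median(w[m]),w[m].max(),xx[m].min(),xx[m].max(),np.median(z[m]))
a=np.load('w_pl.npz');P=cloud('wrist',a['d'],(a['p'],a['R']));z=P[...,2]
roi=np.zeros(z.shape,bool);roi[30:140,210:300]=1
rect(P,roi&(z>.01)&(z<.05),'stand'); rect(P,roi&(z>.01),'all')
rect(P,roi&(z>.055),'plate'); rect(P,roi&(z>.082),'top')
q=P[roi&(z>.05)&(z<.082)]; c=q.mean(0); n=np.linalg.svd(q-c,full_matrices=False)[2][2]; print('plate face',c,n,np.degrees(np.arcsin(n[2])))
```

```text
bench -0.00026020128838821766
block 12500 [array([529.08, 169.56]), array([ 99.05, 228.68]), np.float64(9.46)] zmed 0.0346
all 20931 [array([529.08, 169.56]), array([ 99.05, 228.68]), np.float64(9.46)] zmed 0.0354
wall+ 862 [array([517.08, 242.33]), array([59.18,  8.5 ]), np.float64(9.27)] zmed 0.0944
  y_c 0.0721861697004111 0.07500169823705288 0.0807059152235109 x -0.030041390908388522 0.029141667219743903
wall- 858 [array([541.34,  96.72]), array([59.61,  8.7 ]), np.float64(9.2)] zmed 0.0943
  y_c -0.07562004390465285 -0.06979486143779215 -0.06684616686504621 x -0.030078361735704353 0.0295276987415642
p0 864 [array([529.19, 169.9 ]), array([69.9 ,  7.47]), np.float64(9.56)] zmed 0.0877
  y_c -0.0008417311947031144 0.0019818724633694777 0.006638761278639995 x -0.035276502640321776 0.03462367550912791
pm 768 [array([535.49, 132.19]), array([69.92,  8.24]), np.float64(9.47)] zmed 0.0875
  y_c -0.03934906762408527 -0.03496885731614124 -0.03110197883481431 x -0.03523001560905416 0.03468894899544504
slot y 0.03649576611780947 0.04224258843704199 0.047034472359990254 -0.04071863583257969 0.03959387268194254 0.011535090582458996
stand 1118 [array([590.85, -53.06]), array([76.12, 36.27]), np.float64(89.28)] zmed 0.0259
all 3047 [array([583.37, -53.04]), array([51.65, 75.84]), np.float64(0.14)] zmed 0.0644
plate 1797 [array([568.14, -53.  ]), array([21.19, 70.04]), np.float64(0.14)] zmed 0.0841
top 971 [array([566.  , -52.85]), array([17.05, 69.79]), np.float64(1.6)] zmed 0.0885
plate face [ 0.57365455 -0.05434293  0.06668769] [0.93382562 0.00666406 0.35766648] 20.956955515378393
```

Run:
```python
from h import *
b=np.array([.588,-.053,.016]);t=.35;yaw=np.radians(.3)
yp=-dirv(.3)*1; zp=np.array([-np.sin(t)*np.cos(yaw),-np.sin(t)*np.sin(yaw),np.cos(t)]); 
n=-np.array([np.cos(t)*np.cos(yaw),np.cos(t)*np.sin(yaw),np.sin(t)]); x=np.cross(n,zp)
out=[]
for cn,fn,(u0,v0,w,h) in (('wrist','w_pl',(215,40,80,100)),('top','top0',(250,165,60,50)),('scene','scene0',(220,180,60,60))):
    a=np.load(fn+'.npz');i,f=cam(cn);T=np.linalg.inv(T_of(cn,i,(a['p'],a['R'])))
    im=cv2.resize(a['im'][v0:v0+h,u0:u0+w],None,fx=6,fy=6,interpolation=cv2.INTER_CUBIC)
    def pr(p):
        c=T@np.append(p,1);return (int((f*c[0]/c[2]+i['cx']-u0+.5)*6),int((f*c[1]/c[2]+i['cy']-v0+.5)*6))
    C=[[b+sx*.035*x+sy*.004*n+zz*zp for sx,sy in((-1,-1),(1,-1),(1,1),(-1,1))] for zz in(.0,.078)]
    for Q in C: cv2.polylines(im,[np.array([pr(p) for p in Q])],True,(0,255,0) if Q is C[1] else (255,255,0),1)
    out.append(cv2.copyMakeBorder(im,0,600-im.shape[0],0,0,0))
save(cv2.resize(np.hstack(out),None,fx=.66,fy=.66),'ov.png')
```

```text
(no output)
```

View pics/ov.png

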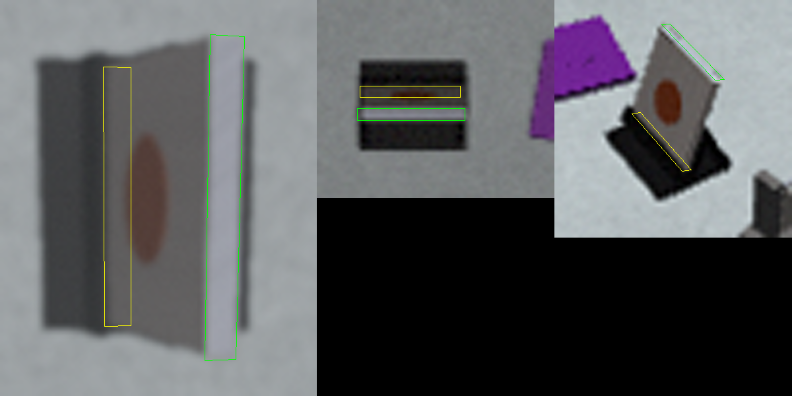

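```bash
cat >> h.py <<'E'
from scipy.spatial.transform import Rotation as Ro
b=np.array([.588,-.053,.016]);t=.35;yaw=np.radians(.3)
zp=np.array([-np.sin(t)*np.cos(yaw),-np.sin(t)*np.sin(yaw),np.cos(t)])
n=np.array([np.cos(t)*np.cos(yaw),np.cos(t)*np.sin(yaw),np.sin(t)])
def Rg(zz,nn,roll): # zz plate up, nn tool y, roll about nn
    return Ro.from_rotvec(np.radians(roll)*nn).as_matrix()@Rz(-zz,nn)
C=np.array([.5292,.1695,0]);yc=dirv(99.4);xc=dirv(9.4);Z=np.array([0,0,1.])
LG=.062
def tcp_plate(bot,zz,R,l=LG): return bot+zz*l+.019*R[:,2]
E
python3 - <<'E'
from h import *
for roll in (-20,-15,-10,10,15,20):
  for sg in (1,-1):
    R=Rg(zp,sg*n,roll*sg); print(roll,sg)
    for o in (0,.09): 
        q=robot.ik(tcp_plate(b,zp,R,LG+o),R); print('  g',o,None if q is None else np.round(q).astype(int).tolist())
    for s2 in (1,-1):
        R=Rg(Z,s2*yc,roll*sg); slot=C+.038*yc+Z*.012
        for o in (0,.1):
            q=robot.ik(tcp_plate(slot,Z,R,LG+o),R); print('     p',s2,o,None if q is None else np.round(q).astype(int).tolist())
E
```

```text
-20 1
  g 0 None
  g 0.09 [24, 4, -56, 56, -32, 104]
     p 1 0 None
     p 1 0.1 [48, 3, -45, 26, -29, -150]
     p -1 0 [36, 31, -7, -9, -71, 68]
     p -1 0.1 [36, 25, -1, -9, -82, 67]
-20 -1
  g 0 None
  g 0.09 [24, 4, -56, 56, -32, -76]
     p 1 0 [36, 31, -7, -9, -71, -112]
     p 1 0.1 [36, 25, -1, -9, -82, -113]
     p -1 0 None
     p -1 0.1 [48, 3, -45, 26, -29, 30]
-15 1
  g 0 None
  g 0.09 [22, 3, -55, 50, -28, 111]
     p 1 0 [45, 13, -48, 28, -18, -152]
     p 1 0.1 [47, 6, -37, 15, -36, -139]
     p -1 0 [37, 28, -11, -8, -65, 67]
     p -1 0.1 [37, 22, -6, -7, -76, 65]
-15 -1
  g 0 None
  g 0.09 [22, 3, -55, 50, -28, -69]
     p 1 0 [37, 28, -11, -8, -65, -113]
     p 1 0.1 [37, 22, -6, -7, -76, -115]
     p -1 0 [45, 13, -48, 28, -18, 28]
     p -1 0.1 [47, 6, -37, 15, -36, 41]
-10 1
  g 0 None
  g 0.09 [21, 2, -53, 42, -25, 120]
     p 1 0 [45, 15, -39, 12, -28, -136]
     p 1 0.1 [45, 8, -31, 8, -44, -132]
     p -1 0 [38, 25, -16, -6, -58, 65]
     p -1 0.1 [38, 19, -10, -5, -70, 63]
-10 -1
  g 0 None
  g 0.09 [21, 2, -53, 42, -25, -60]
     p 1 0 [38, 25, -16, -6
[... 777 characters left out ...]
     p -1 0.1 [47, 6, -37, 15, -36, 41]
15 -1
  g 0 [3, 15, -27, -29, -30, 23]
  g 0.09 [4, 5, -28, -22, -38, 14]
     p 1 0 [45, 13, -48, 28, -18, -152]
     p 1 0.1 [47, 6, -37, 15, -36, -139]
     p -1 0 [37, 28, -11, -8, -65, 67]
     p -1 0.1 [37, 22, -6, -7, -76, 65]
20 1
  g 0 [-3, 17, -23, -36, -37, -146]
  g 0.09 [-2, 7, -23, -30, -44, -155]
     p 1 0 [36, 31, -7, -9, -71, -112]
     p 1 0.1 [36, 25, -1, -9, -82, -113]
     p -1 0 None
     p -1 0.1 [48, 3, -45, 26, -29, 30]
20 -1
  g 0 [-3, 17, -23, -36, -37, 34]
  g 0.09 [-2, 7, -23, -30, -44, 25]
     p 1 0 None
     p 1 0.1 [48, 3, -45, 26, -29, -150]
     p -1 0 [36, 31, -7, -9, -71, 68]
     p -1 0.1 [36, 25, -1, -9, -82, 67]
```

```bash
python3 - <<'E'
from h import *
R=Rg(zp,-n,-12)
robot.goto(tcp_plate(b,zp,R,LG+.09),R); robot.move_gripper(.5)
f0=robot.read_force()
robot.servo_line(tcp_plate(b,zp,R),speed=.08)
print(robot.read_force()-f0, robot.read_position()-tcp_plate(b,zp,R))
look('wrist','w_g0'); look('scene','s_g0')
robot.move_gripper(0.0)
print(robot.read_grip_width(),robot.read_force()-f0,robot.read_t())
robot.servo_line(tcp_plate(b,zp,R,LG+.02),speed=.05)
print(robot.read_grip_width(),robot.read_force()-f0)
robot.servo_line(tcp_plate(b,zp,R,LG+.1),speed=.1)
print(robot.read_grip_width(),robot.read_force()-f0,robot.read_t())
look('scene','s_g1');look('wrist','w_g1')
E
cd pics; python3 -c "
import cv2,numpy as np
a=[cv2.imread(f) for f in('s_g0.png','s_g1.png','w_g0.png','w_g1.png')];A=[cv2.resize(x,(400,300)) for x in a];cv2.imwrite('j2.png',np.vstack([np.hstack(A[:2]),np.hstack(A[2:])]))"
```

```text
[-0.48907758  0.95299753  2.11289293] [1.94220208e-04 2.80808044e-05 5.83553856e-04]
0.08591624336427668 [-1.66736755  0.13410493  0.56870993] 7.3167
0.0923053242404255 [-0.16350497  0.57616456 -0.39943871]
0.08705879462241614 [-1.10462927  0.59920488 -0.54368395] 8.8167
```

View pics/j2.png

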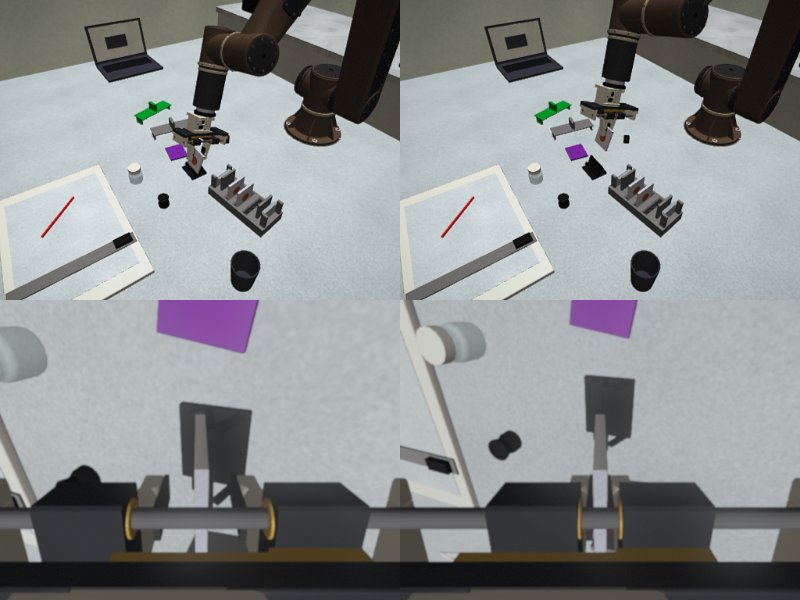

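```bash
python3 - <<'E'
from h import *
R=Rg(Z,-yc,-12); slot=C+.038*yc+Z*.012
p=np.array(robot.read_position()); robot.servo_line(p+[0,0,.06],speed=.15)
robot.goto(tcp_plate(slot,Z,R,LG+.11),R); robot.dwell(.2)
robot.servo_line(tcp_plate(slot,Z,R,LG+.045),speed=.1);robot.dwell(.2)
print(robot.read_t(),robot.read_grip_width(),robot.read_force())
look('scene','s_p0');im,d,P=look('wrist','w_p0');look('top','t_p0')
E
cd pics; python3 -c "
import cv2,numpy as np
a=[cv2.imread(f) for f in('s_p0.png','w_p0.png','t_p0.png')]
A=[cv2.resize(a[0][140:310,210:400],(400,300)),cv2.resize(a[1],(400,300)),cv2.resize(a[2][140:260,110:270],(400,300)),cv2.resize(a[1][180:384,140:412],(400,300))];cv2.imwrite('j3.png',np.vstack([np.hstack(A[:2]),np.hstack(A[2:])]))"
```

```text
11.6917 0.0891053914976005 [ 0.10042616 -0.35101947 -0.99005966]
```

View pics/j3.png

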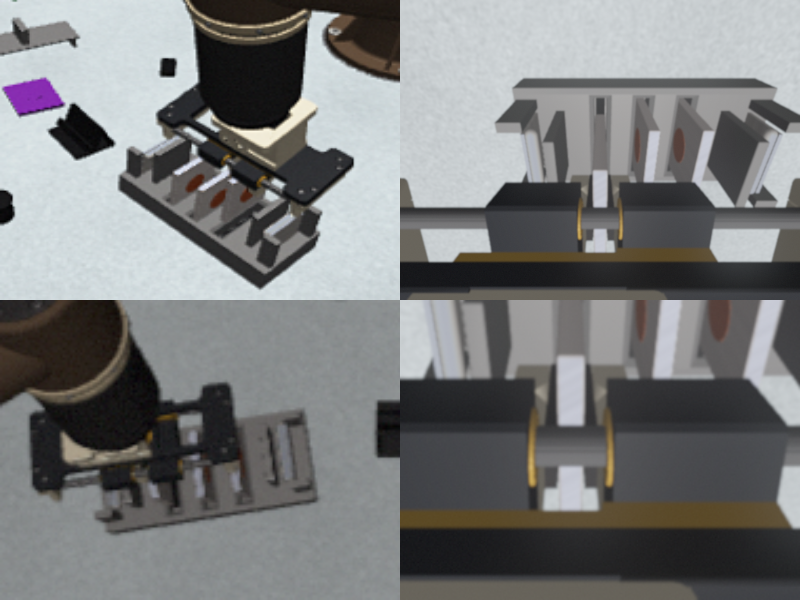

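Run:
```python
from h import *
R=Rg(Z,-yc,-12); slot=C+.038*yc+Z*.012
f0=np.array(robot.read_force())
for o in (.03,.02,.014,.01,.006,.004,.002,.0,-.002):
    robot.servo_line(tcp_plate(slot,Z,R,LG+o),speed=.04)
    f=robot.read_force()-f0; print(o,f.round(1))
    if f[2]>6 or np.hypot(f[0],f[1])>8: break
print(robot.read_grip_width(),robot.read_position(),robot.read_t())
```

```text
0.03 [-0.3  0.4 -0.5]
0.02 [-0.1  0.4 -0.5]
0.014 [ 0.5 -0.6 -0.9]
0.01 [-0.2  0.2 -1.6]
0.006 [-0.2  0.5 -0.4]
0.004 [-0.2 -0.2  0.4]
0.002 [-0.3  0.3 -1.7]
0.0 [ 0.4 -0.   0.4]
-0.002 [-3.7 -1.  15.5]
0.09346149738086643 [0.51941064 0.20648716 0.0554426 ] 14.5667
```

Run:
```python
from h import *
R=Rg(Z,-yc,-12); slot=C+.038*yc+Z*.012
robot.servo_line(tcp_plate(slot,Z,R,LG-.0005),speed=.04)
robot.move_gripper(.17); robot.dwell(.1)
print(robot.read_grip_width(),robot.read_force())
for o in (.01,.05): 
    robot.servo_line(tcp_plate(slot,Z,R,LG+o),speed=.08); print(robot.read_force())
robot.servo_line(tcp_plate(slot,Z,R,LG+.16),speed=.15)
robot.move_gripper(.6)
# look straight down on the carrier again
R=Rz([0,0,-1],-yc); robot.goto(C+Z*.24-.081*R[:,0],R); robot.dwell(.2)
im,d,P=look('wrist','w_p1'); print(robot.read_t())
z=P[...,2]; q=P-C; w=q@yc; x=q@xc
for l,lo,hi in(('wall+',.055,.083),('wall-',-.083,-.055),('p0',-.02,.02),('pm',-.058,-.025),('pp',.025,.055)):
    m=(z>.082)&(z<.12)&(w>lo)&(w<hi)&(abs(x)<.05); rect(P,m,l); print('  y_c',np.median(w[m]),'x',x[m].min(),x[m].max())
rect(P,(z>.027)&(z<.042)&(abs(w)<.13)&(abs(x)<.06),'block')
```

```text
0.1717361675891046 [ 0.3742146  -0.01262048  0.11702248]
[0.15481478 0.0720716  0.1817379 ]
[ 0.04026038  0.19593607 -0.38365577]
18.6833
wall+ 746 [array([516.59, 241.98]), array([59.58,  8.47]), np.float64(9.33)] zmed 0.0943
  y_c 0.07223063559576978 x -0.03038900828175214 0.02918682938342577
wall- 748 [array([540.7 ,  96.39]), array([59.36,  8.45]), np.float64(9.33)] zmed 0.0944
  y_c -0.07271768622431525 x -0.030273773736857038 0.029085382697804304
p0 641 [array([528.77, 169.03]), array([68.8,  7.7]), np.float64(9.21)] zmed 0.0876
  y_c -0.00038270356231111897 x -0.03489480276048768 0.03389935524137982
pm 671 [array([534.95, 131.8 ]), array([68.96,  8.08]), np.float64(9.29)] zmed 0.0876
  y_c -0.03788241477285809 x -0.0349716464515043 0.03399253817570511
pp 697 [array([522.97, 206.89]), array([69.27,  8.24]), np.float64(9.35)] zmed 0.0895
  y_c 0.03759241816739839 x -0.03468125110858263 0.03458726945312784
block 11285 [array([528.82, 169.13]), array([100.04, 228.9 ]), np.float64(9.41)] zmed 0.0346
```

View pics/w_p1.png

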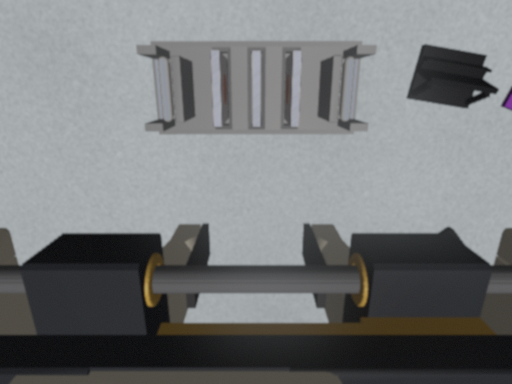

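Run:
```python
from h import *
R=Rz([0,0,-1],dirv(171.7)); robot.goto(np.array([.539,-.305,.22])-.081*R[:,0],R); robot.dwell(.2)
im,d,P=look('wrist','w_c0'); print(robot.read_t())
z=P[...,2]; m0=(abs(P[...,0]-.539)<.12)&(abs(P[...,1]+.305)<.07)&(im.astype(int).max(-1)-im.min(-1)<60)
rect(P,m0&(z>.025)&(z<.042),'panel'); rect(P,m0&(z>.055)&(z<.08),'rib')
m=m0&(z>.055);print(np.percentile(z[m],[5,50,95]))
```

```text
20.4
panel 9096 [array([ 537.91, -303.  ]), array([ 59.43, 176.31]), np.float64(81.85)] zmed 0.0337
rib 578 [array([ 537.63, -302.94]), array([43.38, 11.38]), np.float64(81.56)] zmed 0.0676
[0.29004841 0.31002426 0.32940385]
```

View pics/w_c0.png

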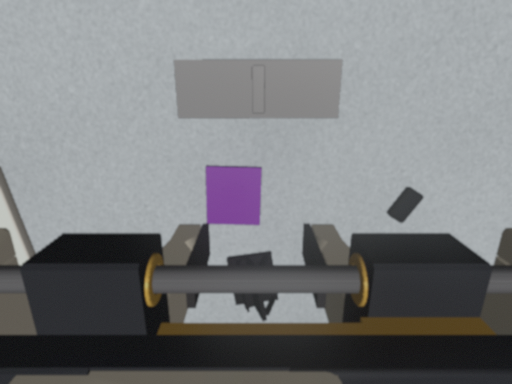

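```bash
python3 - <<'E'
from h import *
R=Rz([0,0,-1],dirv(171.8)); c=np.array([.5378,-.3030,0])
robot.goto(c+Z*.12,R); robot.dwell(.1); f0=np.array(robot.read_force())
for h in (.05,.04,.036):
    robot.servo_line(c+Z*h,speed=.08); f=robot.read_force()-f0; print(h,f.round(2),robot.read_position())
    if f[2]>4: break
robot.move_gripper(0.); print(robot.read_grip_width(),(robot.read_force()-f0).round(2),robot.read_position())
robot.servo_line(c+Z*.10,speed=.08); robot.dwell(.2); print(robot.read_grip_width(),(robot.read_force()-f0).round(2))
robot.servo_line(c+Z*.24,speed=.2)
R=Rz([0,0,-1],-dirv(99.37)); Cc=np.array([.5289,.1693,0])
robot.goto(Cc+Z*.22,R); robot.dwell(.2)
print(robot.read_t(),robot.read_grip_width(),robot.read_force())
look('scene','s_c1');look('wrist','w_c1');look('top','t_c1')
E
cd pics; python3 -c "
import cv2,numpy as np
a=[cv2.imread(f) for f in('s_c1.png','w_c1.png','t_c1.png')]
A=[cv2.resize(a[0][100:310,180:440],(400,300)),cv2.resize(a[1],(400,300)),cv2.resize(a[2][120:270,90:290],(400,300)),cv2.resize(a[1][180:384,140:412],(400,300))];cv2.imwrite('j4.png',np.vstack([np.hstack(A[:2]),np.hstack(A[2:])]))"
```

```text
0.05 [ 0.09 -0.07 -0.18] [ 0.53822244 -0.30315729  0.05049883]
0.04 [-0.61 -0.27 -0.46] [ 0.53732393 -0.30291904  0.03954258]
0.036 [-0.12 -0.88 -0.9 ] [ 0.53767316 -0.30297605  0.03580473]
0.1358036181317388 [-0.26  0.05 -1.18] [ 0.53779784 -0.30299906  0.03602807]
0.13607444396683174 [-0.53  0.55 -2.05]
27.2833 0.13193769291562274 [-0.01948129 -0.22549846 -1.90936307]
```

View pics/j4.png

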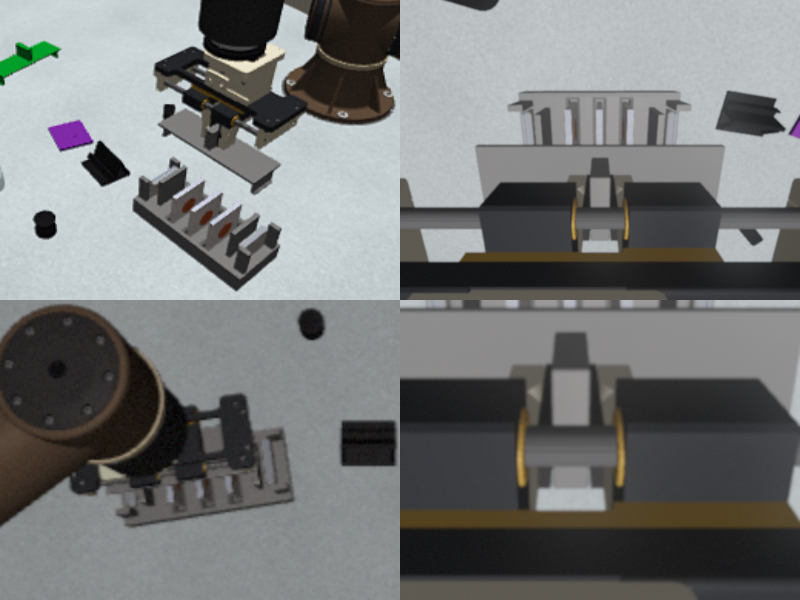

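```bash
cat > press.py <<'E'
from h import *
import sys
Cc=np.array([.5289,.1693,0])
def press(hs,lim,f0,lat=12,sp=.03):
    for h in hs:
        robot.servo_line(Cc+Z*h,speed=sp); f=robot.read_force()-f0; p=robot.read_position(); print(round(h,4),f.round(1),p.round(4),np.round(robot.read_ft_torque(),2))
        if f[2]>lim or np.hypot(f[0],f[1])>lat: print('stop');break
E
python3 - <<'E'
from press import *
f0=np.array(robot.read_force()); np.save('f0.npy',f0); print(robot.read_ft_torque())
press([.15,.125],5,f0,sp=.1)
press([.121,.118,.116,.114,.112,.110,.109],22,f0)
print(robot.read_t(),robot.read_grip_width())
E
```

```text
[-0.0128944   0.02710362 -0.00029005]
0.15 [ 0.3 -0.2 -0.7] [0.5293 0.1695 0.1506] [0.02 0.02 0.06]
0.125 [-0.1 -0.5 -0.6] [0.529  0.1692 0.1252] [-0.02 -0.03  0.02]
0.121 [-0.2 -0.  -0.8] [0.529  0.1693 0.1212] [-0.08  0.02  0.01]
0.118 [-0.2 -0.6 -0.7] [0.5288 0.1693 0.1179] [-0.09 -0.02 -0.02]
0.116 [ 0.3 -0.4 -0.8] [0.5288 0.1692 0.1158] [-0.04 -0.01  0.  ]
0.114 [ 0.1 -1.   1.6] [0.5292 0.1694 0.1143] [-0.09 -0.19  0.04]
0.112 [-0.4 -0.4  6.6] [0.5299 0.1696 0.1131] [-0.24 -0.02  0.04]
0.11 [ 1.3 -1.2  9.7] [0.5304 0.1698 0.1116] [-0.41 -0.16  0.01]
0.109 [-0.2 -1.4 10.8] [0.5306 0.1698 0.1109] [-0.48 -0.14  0.01]
30.4667 0.13897651938917124
```

Run:
```python
from press import *
f0=np.load('f0.npy')
press([.108,.107,.106,.105,.104,.103,.102,.101,.100,.099,.098],30,f0)
print(robot.read_t(),robot.read_grip_width())
```

```text
0.108 [ 0.7 -1.3 10. ] [0.5307 0.1699 0.1098] [-0.52 -0.51  0.05]
0.107 [ 3.5 -1.2  3.3] [0.5303 0.1698 0.108 ] [-0.29 -1.53 -0.01]
0.106 [ 0.5  0.6 -7.3] [0.5279 0.1691 0.1047] [ 0.41 -1.06 -0.01]
0.105 [  1.8   2.  -13.1] [0.5275 0.1689 0.1035] [ 0.66 -0.49  0.02]
0.104 [ -0.7  -0.  -13.5] [0.5278 0.1689 0.1031] [ 0.56  0.31 -0.04]
0.103 [-1.1  0.9 -9.1] [0.5287 0.1692 0.1029] [0.35 0.37 0.01]
0.102 [ 1.  -1.4 -4.4] [0.5298 0.1695 0.1028] [-0.15 -0.26  0.01]
0.101 [-0.5 -1.1  3.3] [0.5299 0.1696 0.102 ] [-0.37 -0.21 -0.01]
0.1 [-3.4 -1.7 13.1] [0.53   0.1696 0.102 ] [-0.48  1.17 -0.01]
0.099 [-6.  -2.3 22.3] [0.53   0.1696 0.102 ] [-0.66  2.5  -0.03]
0.098 [-9.7 -2.4 29.7] [0.5301 0.1697 0.1018] [-0.81  3.48 -0.04]
33.2167 0.13520735967398362
```

```bash
python3 - <<'E'
from press import *
f0=np.load('f0.npy')
press([.0988],60,f0); robot.dwell(.4)
print((robot.read_force()-f0).round(1),robot.read_position(),robot.read_tcp_rot().round(4),robot.read_grip_width())
im,d,P=look('scene','s_e');look('top','t_e');look('wrist','w_e')
z=P[...,2];q=P-Cc;w=q@yc;x=q@xc
m=(abs(w)<.087)&(abs(x)<.03)&(z>.09)&(z<.11)&(abs(w)>.03)
A=np.c_[P[m][:,:2]-Cc[:2],np.ones(m.sum())];k,_,_,_=np.linalg.lstsq(A,z[m],rcond=None);print(m.sum(),k); rect(P,m,'panel')
print(robot.read_t())
E
cd pics; python3 -c "
import cv2,numpy as np
a=[cv2.imread(f) for f in('s_e.png','w_e.png','t_e.png')]
A=[cv2.resize(a[0][140:310,230:420],(500,400)),cv2.resize(a[1],(300,225)),cv2.resize(a[2][120:270,90:290],(300,175))];cv2.imwrite('j5.png',np.hstack([A[0],np.vstack(A[1:])]))"
```

```text
0.0988 [-7.7 -2.8 21.7] [0.5301 0.1696 0.1019] [-0.69  2.4  -0.01]
[-7.3 -1.8 22.3] [0.53009772 0.16965235 0.10185535] [[ 9.865e-01  1.640e-01  3.300e-03]
 [ 1.640e-01 -9.865e-01  9.000e-04]
 [ 3.400e-03 -4.000e-04 -1.000e+00]] 0.1350962306324827
747 [ 1.64546200e-03 -6.82233981e-06  9.91585545e-02]
panel 747 [array([531.14, 169.96]), array([ 56.51, 173.65]), np.float64(10.13)] zmed 0.0992
34.0167
```

View pics/j5.png

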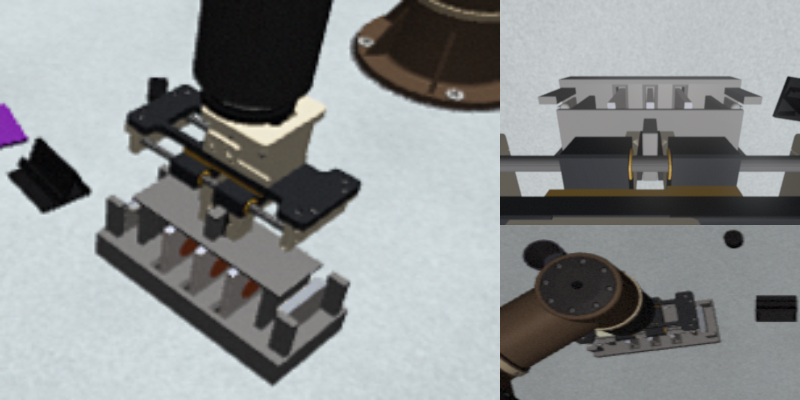

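Cover down flush on both walls (panel top 99.2 mm ≈ 95+5, slope 0.002 rad), three plates standing underneath, push 22 N steady.

```bash
python3 -c "
from rig import robot
print(robot.read_force(),robot.read_grip_width()); print(robot.job_done(),robot.read_t())"
```

```text
[-6.56651202 -1.97866678 21.75674376] 0.13332957970440248
the job is handed in; nothing more can be done
the job is handed in; nothing more can be done
```

I put the plate in the free slot and pressed the cover onto the carrier until it snapped home. I handed the job in at about 34 s, still gripping the cover and pressing it down with about 22 N. No verdict is reported, so success rests on my own last checks.

- **Plate:** I took it out along its own axis with the tool rolled 12° in the plate's plane, because a straight approach was out of the arm's reach. After I let go, its top measured 89.5 mm (about 90 expected) and it sat within about 0.5 mm of the slot centre.
- **Other plates:** both stayed in their slots, about 1 mm or less from where they were first measured. The last picture shows all three plates upright under the cover.
- **Cover:** the push peaked at about 11 N and then dropped sharply as the beads passed the lips. It rose again on landing, with the fingers at 102 mm, which puts the cover's origin at 95 mm. The panel top measured 99 mm and its slope was 0.002 rad. The fingertips ended about 1 mm from the planned centre.
- **Bystanders:** I kept clear of them, but I did not measure their positions again at the end.
- **Disagreements:**
  - The cameras differed by 2–3 mm on the carrier's position. I used the wrist camera, and the placed plate agreed with it.
  - The plate's bottom edge measured about 8 mm away from the middle of the stand's foot, where the description puts it. I used the measured position and the grasp fitted.
  - During pressing, a side force of about 7 N and a wrist moment of about 2.4 N m built up, well within the limits.

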